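# Load the last sett and wind the row press tight

## Task

Lift the reddish stone sett from the bench into the empty place in the press's channel, between the jaw and the grey setts. Then take the crank grip and wind the handwheel clockwise, more than a full turn, until all four setts are pressed snugly in one row against the end stop: feel for the wheel going stiff and stop there without forcing it, then let go so that the row stays clamped. Work the jaw only by the wheel, and leave the other things on the bench where they are.

Things in the scene. Friction and masses are not known exactly. Their poses are not given: they have to be found in the camera images.
- press: Row press: a flat grey base 600 long (y), 120 wide (x), 15 thick, fixed on the bench. Origin: under the base, on the channel's middle line; z up, y along the channel towards the end stop. The channel's floor is 15 above the origin; it runs between two wooden rails 14 high whose inner faces are 68 apart (x = -34 and +34). A blue gearbox at y = -235 carries the handwheel.
- wheel_axis (a point): Point on the handwheel's upright axis, 115 above the bench. The wheel is a red three-spoke handwheel 144 across, its rim's top 87 above the bench.
- crank (a point): Crank grip: an upright black cylinder of diameter 24, 50 tall (89 to 139 above the bench), standing on the wheel's rim 60 from the wheel's axis and spinning freely about itself. Point: its centre, 115 above the bench.
- wheel (a joint): Handwheel angle in rad, 0 to 0.6 at the start, growing clockwise seen from above; its travel ends at 12. Each rad pushes the jaw 14 mm towards the end stop by rack and pinion, so a turn is 88 mm. It takes 4 to 6 N at the crank grip to turn freely, and 2 to 4 N more while setts are being pushed along (a little less is felt when standing still); it stays where it is left and holds up to about 20 N of jaw push. The row closes somewhere between 7 and 11 rad.
- jaw_front (a point): Middle of the jaw's front face (dark steel plate 60 wide, 45 high), which looks along the press's +y. The plate is sprung on the jaw, 3 N per mm, 22 mm of travel. Once the row is closed the crank force therefore climbs about 1 N for each 0.1 rad; a rise of 3 to 5 N above what pushing the setts along took is snug, 10 N more is too much.
- stop_face (a point): Middle of the face of the end stop (steel block 62 wide, 50 high, 20 thick) which looks along the press's -y, towards the jaw.
- sett_last_c (a point): The sett to load: reddish stone, 60 (its x) by 62 (its y), 55 high, about 0.5 kg, lying flat on the bench in front of the press. Point: its centre, half-way up (27 above the bench). It may go in either way round.
- sett_a_c (a point): Hewn grey stone sett standing in the press's channel, about 60 wide across the channel and 55 high; hewn unequal, 50 to 70 long along the row. Point: its centre, half-way up. Its z axis is up.
- sett_b_c (a point): Hewn grey stone sett standing in the press's channel, about 60 wide across the channel and 55 high; hewn unequal, 50 to 70 long along the row. Point: its centre, half-way up. Its z axis is up.
- sett_c_c (a point): Hewn grey stone sett standing in the press's channel, about 60 wide across the channel and 55 high; hewn unequal, 50 to 70 long along the row. Point: its centre, half-way up. Its z axis is up.
- mug: Blue cup, 68 across, 85 high; not part of the job. Origin: centre of its underside.
- hammer: Paver's hammer lying behind the press, 270 long; not part of the job.
- chisel: Flat chisel lying behind the press, 190 long; not part of the job.
- line_reel: Orange reel, 70 across, 47 high; not part of the job.
- chalk_jar: Jar with red cap, 70 across, 100 high; not part of the job.
- rule: Yellow folded rule, 240 long, 18 wide; not part of the job.
- stop: The end stop block itself; origin: middle of the lower edge of its face, on the channel's floor.
- jaw_face: The jaw's sprung front plate; origin: middle of the lower edge of its front face.
- jaw: The blue jaw carriage behind the plate, driven by the wheel.
Mind the look-alikes: they are no part of the job. What is shaped like the part that bears sett_b_c but green or purple is not meant.

How it is judged:
By the outcome, as a careful person would: the job done as asked, in the order asked, and still so for the second after the job is handed in, with the robot touching nothing.
It also fails if it takes over 72 s, if anything falls off the work surface, if the arm or the gripper's body presses on something with over 40 N, if the wrist force passes 120 N, or if a joint passes its speed limit or range.

## Robot

A 6-joint arm with a two-finger parallel gripper is mounted at the origin on the work surface. World frame = base frame: x ahead of the robot, y to its left, z up, the work surface at z = 0. Lengths are in m, angles in rad, forces in N, time in s.
With the tool pointing down it reaches from about 0.425 to 0.95 m from the base axis. Payload 3.5 kg.
Tool frame: the origin (TCP) lies between the finger pads; the fingertips stand nose_length ahead of it and the grasp point (between the pads) lies 3 mm ahead of it (nose_length is the distance from the TCP to the fingertips, in m); x points along the fingers, z is the direction in which the jaws open and shut, and the axes are right-handed (so a half turn about x gives the same grasp; the last joint's range is limited). The gripper opens to 85 mm and grips with 20 to 120 N. Pads are 22 mm wide; open, the fingers measure 114 mm over their backs; the gripper's body (76 mm by 85 mm) begins 54 mm behind the grasp point. The pads swing forward as they close: fully open they stand 13 mm farther back than shut.
Start: joints at [1.139, 0.286, 1.577, -0, 1.279, -0.15], TCP at [0.188, 0.648, 0.253] pointing down, gripper open.
Joint ranges: [-2.77, 2.77], [-0.9, 2.22], [0.21, 2.48], [-1.53, 4.67], [0.24, 2.81], [-2.84, 2.84]. Speed limits (rad/s): [2.79, 2.79, 3.14, 3.14, 3.14, 3.14].

## Interface

Orientations are given as a unit quaternion [x, y, z, w].
In Python, from plant import * gives the robot as it stands.
- The arm moves only by the shell command python3 -m handwheel 'ROWS' [FORCE]. ROWS is JSON, a list of rows, each an object of numbers: "dx", "dy", "dz": the shift along the tool's x, y, z in m; "rx", "ry", "rz": the turn, a rotation vector about the tool's x, y, z in rad; "fingers": the gripper command: -1 is fully open, 1 is shut, values between are in proportion. In form: [{"dx": .., "dy": .., "dz": .., "rx": .., "ry": .., "rz": .., "fingers": ..}, ...]. A call has 1 to 12 rows; each row shifts and turns the commanded pose from where the row before left it, along the tool's axes as they then stand; what a row does not reach is not made up. A row lasts 1/8 s, in which the tool goes at most 62.5 mm and 10.7 degrees, less where a joint would pass 70% of its speed; a pose out of reach is approached as far as the arm can. A call is refused whole if a number of a shift passes 0.0625 or a number of a turn 0.188, either way. A call with a gripper value outside its range is refused whole. The fingers move at their own pace and stop on an object; FORCE is the grip in N (left out, the last holds). Time passes only in rows, so rows that do not move let the fingers close. It gives the time, the measured TCP pose, the force and the opening at its end, in the units of the state.
- get_state(): the state, without advancing time (a new reading comes with each control period).
- read_camera(name): name is "side" or "top" or "wrist"; returns a dict with "img" (420x560x3 uint8, red, green, blue), "depth" (420x560 float32, m along the optical axis (not along the pixel's ray), 0 where there is no reading), "fx", "fy", "cx", "cy" (pixels), "distortion" ([k1, k2, p1, p2, k3] as OpenCV has them; the pictures are not rectified), "world_from_camera" (4x4, takes a point from camera to world coordinates); the wrist camera has in their place "hand_eye" (4x4, takes a point from camera to tool coordinates, whose origin is the TCP and whose axes are the tool frame's). Camera axes: x right, y up, looking along -z (the intrinsics and any distortion apply to the point x, -y, -z); pixel columns grow to the right and rows downward; lengths in m; the calibration is good to about 2 mm. A picture is of the moment at which its call begins: read the wrist's pose just before it.
- sign_off(): hands the job in, once; it reports no verdict.
Trained networks look in a picture, given as the dict that the camera call returned (one of the last four; its "shot" number tells which), for a name from the list of things; names that differ only in an ending like _2 or _b are one class to them, and where a whole thing is asked for, a point or a joint stands for the part that bears it (a point fixed in the world has none). Each returns a list of dicts, best first, with "score" (0 to 1); they miss things now and then, are a little off and sometimes report something else, mostly with a low value. They report only what shows in the picture. A call takes as long as a camera call. They do not tell look-alikes from the thing itself.
- cut_out(picture, label): "region" (420x560 bool, what is visible of it) and "bbox" ([left, top, width, height] in pixels, round what is visible of it).
The state is a dict: "time": time; "qpos": joint angles; "dq": joint speeds; "joint_efforts": joint torques, N m; "eef_pos": TCP position; "tcp_rot": TCP orientation; "contact_force": force on the tool from outside, world axes, zero at the start; "wrist_torque": the same for the moment, N m; "opening": opening from 0.0 (shut) to 1.0 (fully open).
Only numpy, scipy, OpenCV 4.12 (cv2) and the standard library are available. Lean on these libraries where they do the work, as an engineer would, in place of code of your own. Each camera call takes 0.05 s, during which the arm holds its last target. There are 200 camera calls.

## Working session

There is one attempt and no reset: what is moved stays moved. The work goes in short steps, Python scripts to look and compute and a shell command to move; the robot and the scene stay as the last step left them, time stands still between calls to the robot, and variables do not carry over. Pictures are saved under pics/ and viewed, about 8 in all and at most 12, crops included, and the job is handed in when it is done.

```bash
ls; mkdir -p pics; cat > h.py <<'E'
from plant import *
import numpy as np, cv2
from scipy.spatial.transform import Rotation as R
def T_of(pic,st=None):
    if 'world_from_camera' in pic: return np.array(pic['world_from_camera'])
    st=st or get_state(); T=np.eye(4); T[:3,:3]=R.from_quat(st['tcp_rot']).as_matrix(); T[:3,3]=st['eef_pos']
    return T@np.array(pic['hand_eye'])
def cloud(pic,st=None):
    K=np.array([[pic['fx'],0,pic['cx']],[0,pic['fy'],pic['cy']],[0,0,1]]); d=pic['depth']; h,w=d.shape
    u,v=np.meshgrid(np.arange(w),np.arange(h)); p=np.stack([u,v],-1).reshape(-1,1,2).astype(np.float64)
    n=cv2.undistortPoints(p,K,np.array(pic['distortion'],float)).reshape(h,w,2)
    P=np.stack([n[...,0]*d,-n[...,1]*d,-d],-1); T=T_of(pic,st)
    W=P@T[:3,:3].T+T[:3,3]; W[d==0]=np.nan
    return W
def save(img,name): cv2.imwrite('pics/'+name,cv2.cvtColor(img,cv2.COLOR_RGB2BGR))
E
python3 - <<'E'
from h import *
s=get_state(); print({k:np.round(v,3) for k,v in s.items()})
a=read_camera('top'); 
names=['press','crank','wheel','jaw_face','stop','jaw','sett_last_c','sett_a_c','mug','chalk_jar']
W=cloud(a)
for n in names:
    for r in cut_out(a,n)[:5]:
        m=r['region']; q=W[m]; q=q[~np.isnan(q[:,0])]
        z=np.percentile(q[:,2],90) if len(q) else 0
        t=q[q[:,2]>z-0.012] if len(q) else q
        print(n,round(r['score'],2),r['bbox'],m.sum(),np.round(z,3), np.round((t.min(0)+t.max(0))/2,3) if len(t) else '', np.median(a['img'][m],0))
save(a['img'],'top1.png'); save(read_camera('side')['img'],'side1.png')
np.save('top.npy',W)
try:
    import plant; print([x for x in dir(plant) if not x.startswith('__')])
except Exception as e: print(e)
E
```

```text
pics
{'time': np.float64(0.0), 'qpos': array([ 1.139,  0.287,  1.578,  0.   ,  1.279, -0.15 ]), 'dq': array([ 0.   , -0.001, -0.001, -0.001,  0.001,  0.   ]), 'joint_efforts': array([-0.0000e+00, -4.0598e+01, -2.9263e+01, -0.0000e+00,  6.0000e-03,
       -0.0000e+00]), 'eef_pos': array([0.187, 0.648, 0.252]), 'tcp_rot': array([-0.425,  0.566,  0.424,  0.565]), 'contact_force': array([0.189, 0.003, 0.081]), 'wrist_torque': array([-0.012,  0.008,  0.003]), 'opening': np.float64(1.002)}
press 0.95 [185.3, 149.0, 227.4, 53.5] 8116 0.084 [ 0.618 -0.074  0.108] [134. 121.  92.]
crank 0.68 [350.5, 150.0, 60.1, 50.2] 1041 0.094 [ 0.616 -0.25   0.112] [147.  30.  26.]
wheel 0.55 [347.6, 150.4, 63.7, 51.7] 1114 0.094 [ 0.618 -0.25   0.113] [147.  30.  26.]
wheel 0.51 [398.3, 267.6, 78.9, 31.1] 560 0.014 [ 0.332 -0.438  0.011] [209. 166.  43.]
wheel 0.17 [277.0, 166.3, 21.8, 20.6] 505 0.073 [ 0.617 -0.019  0.07 ] [134. 124. 113.]
jaw_face 0.66 [335.6, 165.9, 14.0, 23.7] 151 0.063 [ 0.618 -0.161  0.06 ] [64. 64. 66.]
stop 0.52 [200.9, 160.5, 11.8, 26.7] 252 0.076 [0.618 0.204 0.072] [122.  118.5 113. ]
stop 0.28 [243.9, 163.0, 23.6, 25.0] 495 0.073 [0.617 0.066 0.07 ] [118. 109.  99.]
stop 0.25 [395.5, 164.5, 13.2, 10.8] 130 0.14 [ 0.625 -0.309  0.136] [21. 20. 21.]
jaw 0.62 [338.2, 161.7, 63.7, 27.5] 296 0.063 [ 0.618 -0.178  0.068] [68.  69.5 73.5]
sett_last_c 0.58 [174.5, 250.8, 27.4, 24.4] 600 0.058 [0.378 0.236 0.054] [159.  92.  69.]
sett_a_c 0.88 [245.6, 162.0, 21.3, 23.7] 517 0.073 [0.617 0.066 0.07 ] [118. 109.  99.]
mug 0.91 [358.8, 248.6, 25.6, 28.7] 554 0.084 [ 0.39  -0.242  0.082] [40.5 65.  82.5]
chalk_jar 0.64 [444.0, 200.8, 33.6, 25.9] 808 0.102 [ 0.529 -0.483  0.099] [184.5  36.5  31. ]
['Unreachable', 'cut_out', 'get_state', 'nose_length', 'read_camera', 'sign_off']
```

View pics/top1.png

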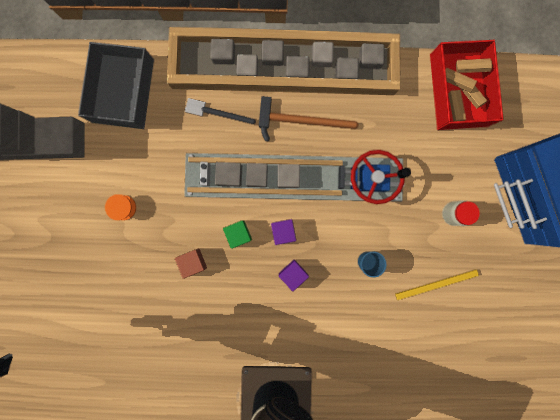

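View pics/side1.png

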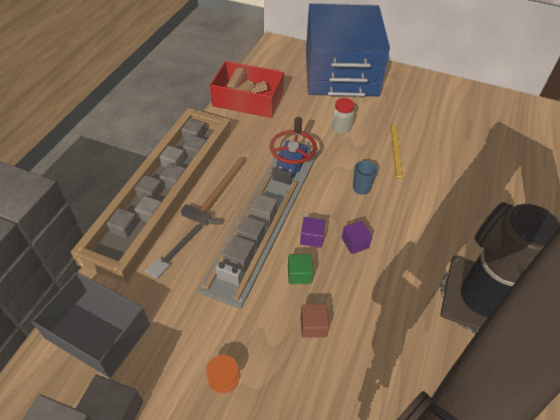

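The top view shows the reddish sett at (190,263), with look-alikes in green (237,234) and purple (285,232), (294,276). Only the one at (190,263) is reddish. The empty place is around (318,177), between the jaw at (342,177) and the grey sett at (289,176). The wheel is at (377,177) and the crank grip at (404,173).

```bash
python3 - <<'E'
from h import *
W=np.load('top.npy'); a=cv2.cvtColor(cv2.imread('pics/top1.png'),cv2.COLOR_BGR2RGB)
def rect(m,nm):
    q=W[m][:,:2]*1000; r=cv2.minAreaRect(q.astype(np.float32)); print(nm,m.sum(),np.round(r[0],1),np.round(r[1],1),round(r[2],1),np.nanmedian(W[m][:,2]).round(4))
u,v=np.meshgrid(np.arange(560),np.arange(420)); z=W[...,2]
def box(x0,y0,x1,y1): return (u>=x0)&(u<x1)&(v>=y0)&(v<y1)
rect(box(170,245,210,280)&(z>.047),'red')
for n,b in dict(s1=(210,155,242,195),s2=(242,155,272,195),s3=(272,155,305,195)).items(): rect(box(*b)&(z>.06),n)
rect(box(195,155,213,195)&(z>.045),'stop')
rect(box(325,155,352,195)&(z>.045)&(z<.075),'jaw')
rect(box(395,155,420,195)&(z>.125),'crank')
rect(box(340,140,420,210)&(z>.078)&(z<.1),'wheel')
m=box(180,140,345,210)&(z>.022)&(z<.036); rect(m,'rails')
rect(box(180,140,345,210)&(z>.008)&(z<.02),'base')
print('nose',nose_length); s=get_state(); print(R.from_quat(s['tcp_rot']).as_matrix().round(3))
save(cv2.resize(a[140:290,160:430],None,fx=2.9,fy=2.9,interpolation=2),'crop1.png')
E
```

```text
red 547 [378.1 238.7] [60.1 63.8] 23.3 0.0548
s1 585 [618.2 141.3] [66.6 60.5] 89.7 0.07
s2 471 [617.7  66.7] [58.8 52.7] 1.4 0.0698
s3 503 [616.9 -18.6] [58.5 55.2] 1.4 0.07
stop 213 [618.1 204.4] [62.2 20.3] 1.7 0.0653
jaw 152 [ 618.8 -170.5] [58.6 32.4] 1.5 0.0596
crank 75 [ 626.  -307.5] [22.5 19.1] 53.8 0.1376
wheel 979 [ 617.6 -250.3] [138.7 140.6] 2.6 0.086
rails 1665 [619.7  45.3] [104.1 421.4] 1.3 0.0289
base 3250 [636.2  48. ] [445.4 162.8] 89.1 0.015
nose 0.022
[[-0.    -0.961  0.278]
 [ 0.     0.278  0.961]
 [-1.     0.     0.   ]]
```

View pics/crop1.png

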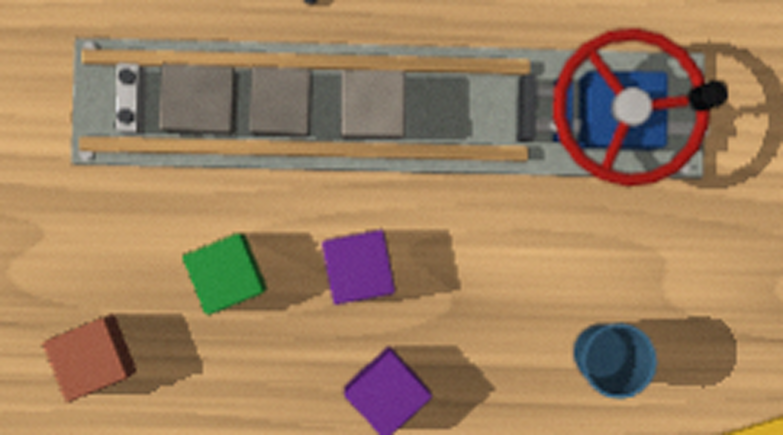

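The crop confirms it: the reddish sett is at lower left, with one green and two purple look-alikes beside it. I'll go there now.

```bash
cat >> h.py <<'E'
def plan(p,yaw=None,n=8):
    """rows from current pose to world p, tool z heading yaw (deg)"""
    s=get_state(); M=R.from_quat(s['tcp_rot']).as_matrix(); p0=np.array(s['eef_pos'])
    y0=np.degrees(np.arctan2(M[1,2],M[0,2])); y1=y0 if yaw is None else yaw
    d=(np.array(p)-p0)/n; dth=np.radians((y1-y0+180)%360-180)/n
    print('from',p0.round(4),'yaw',round(y0,1),'tilt',M[2].round(3))
    for i in range(n):
        t=R.from_euler('z',i*dth).as_matrix()@M; l=t.T@d
        print('{"dx":%.4f,"dy":%.4f,"dz":%.4f,"rx":%.3f}'%(*l,-dth),end=',')
    print()
E
python3 - <<'E'
from h import *
plan([.378,.239,.15],23.3,10)
W=np.load('top.npy'); q=W[160:195,365:390]; print('hub z',np.nanmax(q[...,2]))
E
```

```text
from [0.1877 0.6484 0.2533] yaw 73.9 tilt [-1.  0.  0.]
{"dx":0.0103,"dy":-0.0297,"dz":-0.0340,"rx":0.088},{"dx":0.0103,"dy":-0.0325,"dz":-0.0313,"rx":0.088},{"dx":0.0103,"dy":-0.0352,"dz":-0.0283,"rx":0.088},{"dx":0.0103,"dy":-0.0375,"dz":-0.0251,"rx":0.088},{"dx":0.0103,"dy":-0.0396,"dz":-0.0217,"rx":0.088},{"dx":0.0103,"dy":-0.0414,"dz":-0.0181,"rx":0.088},{"dx":0.0103,"dy":-0.0428,"dz":-0.0144,"rx":0.088},{"dx":0.0103,"dy":-0.0439,"dz":-0.0106,"rx":0.088},{"dx":0.0103,"dy":-0.0447,"dz":-0.0067,"rx":0.088},{"dx":0.0103,"dy":-0.0451,"dz":-0.0027,"rx":0.088},
hub z 0.0961112229047889
```

```bash
python3 -m handwheel '[{"dx":0.01,"dy":-0.03,"dz":-0.034,"rx":0.088},{"dx":0.01,"dy":-0.0325,"dz":-0.0313,"rx":0.088},{"dx":0.01,"dy":-0.035,"dz":-0.0283,"rx":0.088},{"dx":0.01,"dy":-0.0375,"dz":-0.025,"rx":0.088},{"dx":0.01,"dy":-0.0396,"dz":-0.0217,"rx":0.088},{"dx":0.01,"dy":-0.0414,"dz":-0.018,"rx":0.088},{"dx":0.01,"dy":-0.0428,"dz":-0.0144,"rx":0.088},{"dx":0.01,"dy":-0.044,"dz":-0.0106,"rx":0.088},{"dx":0.01,"dy":-0.0447,"dz":-0.0067,"rx":0.088},{"dx":0.01,"dy":-0.045,"dz":-0.0027,"rx":0.088},{"dx":0},{"dx":0}]'
python3 - <<'E'
from h import *
s=get_state(); p=read_camera('wrist'); W=cloud(p,s); np.save('w1.npy',W); save(p['img'],'w1.png')
img=p['img'].astype(int); red=(img[...,0]>1.4*img[...,1])
z=W[...,2]; m=red&(z>.047)&(z<.063)&(abs(W[...,0]-.378)<.06)&(abs(W[...,1]-.239)<.06)
r=cv2.minAreaRect((W[m][:,:2]*1000).astype(np.float32)); print(m.sum(),r,np.median(z[m]))
ys,xs=np.nonzero(m); print(xs.min(),xs.max(),ys.min(),ys.max())
plan([.378,.239,.048],None,4)
E
```

```text
0 ((0.0, 0.0), (0.0, 0.0), 0.0) nan$[0]: bad value
  return _methods._mean(a, axis=axis, dtype=dtype,
  ret = ret.dtype.type(ret / rcount)
Traceback (most recent call last):
ValueError: zero-size array to reduction operation minimum which has no identity
```

View pics/w1.png

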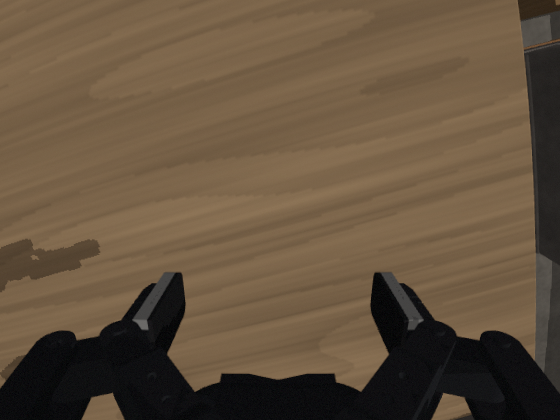

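The call was refused ("bad value"), so the arm is still at the start and this picture shows only bare bench and the open fingers. Rows probably need all seven keys.

```bash
sed -i "s/\"rx\":%.3f}'/\"rx\":%.3f,\"ry\":0,\"rz\":0,\"fingers\":F}'/" h.py
python3 -m handwheel '[{"dx":0.01,"dy":-0.03,"dz":-0.034,"rx":0.088,"ry":0,"rz":0,"fingers":-1},{"dx":0.01,"dy":-0.0325,"dz":-0.0313,"rx":0.088,"ry":0,"rz":0,"fingers":-1},{"dx":0.01,"dy":-0.035,"dz":-0.0283,"rx":0.088,"ry":0,"rz":0,"fingers":-1},{"dx":0.01,"dy":-0.0375,"dz":-0.025,"rx":0.088,"ry":0,"rz":0,"fingers":-1},{"dx":0.01,"dy":-0.0396,"dz":-0.0217,"rx":0.088,"ry":0,"rz":0,"fingers":-1},{"dx":0.01,"dy":-0.0414,"dz":-0.018,"rx":0.088,"ry":0,"rz":0,"fingers":-1},{"dx":0.01,"dy":-0.0428,"dz":-0.0144,"rx":0.088,"ry":0,"rz":0,"fingers":-1},{"dx":0.01,"dy":-0.044,"dz":-0.0106,"rx":0.088,"ry":0,"rz":0,"fingers":-1},{"dx":0.01,"dy":-0.0447,"dz":-0.0067,"rx":0.088,"ry":0,"rz":0,"fingers":-1},{"dx":0.01,"dy":-0.045,"dz":-0.0027,"rx":0.088,"ry":0,"rz":0,"fingers":-1},{"dx":0,"dy":0,"dz":0,"rx":0,"ry":0,"rz":0,"fingers":-1},{"dx":0,"dy":0,"dz":0,"rx":0,"ry":0,"rz":0,"fingers":-1}]'
python3 - <<'E'
from h import *
s=get_state(); p=read_camera('wrist'); W=cloud(p,s); np.save('w1.npy',W); save(p['img'],'w2.png')
img=p['img'].astype(int); red=(img[...,0]>1.4*img[...,1])
z=W[...,2]; m=red&(z>.047)&(z<.063)&(abs(W[...,0]-.378)<.06)&(abs(W[...,1]-.239)<.06)
plan([.378,.239,.048],None,4)
r=cv2.minAreaRect((W[m][:,:2]*1000).astype(np.float32)); print(m.sum(),r,np.median(z[m]))
ys,xs=np.nonzero(m); print(xs.min(),xs.max(),ys.min(),ys.max())
E
```

```text
time: 2.15
eef_pos: [0.3788, 0.2394, 0.1537]
tcp_rot: [-0.143, 0.692, 0.144, 0.693]
contact_force: [-0.2, -0.3, -0.4]
opening: 0.999
from [0.3786 0.2398 0.1538] yaw 23.5 tilt [-1.     0.     0.001]
{"dx":0.0264,"dy":-0.0001,"dz":-0.0003,"rx":-0.000,"ry":0,"rz":0,"fingers":F},{"dx":0.0264,"dy":-0.0001,"dz":-0.0003,"rx":-0.000,"ry":0,"rz":0,"fingers":F},{"dx":0.0264,"dy":-0.0001,"dz":-0.0003,"rx":-0.000,"ry":0,"rz":0,"fingers":F},{"dx":0.0264,"dy":-0.0001,"dz":-0.0003,"rx":-0.000,"ry":0,"rz":0,"fingers":F},
6843 ((378.5616149902344, 238.2094268798828), (60.06597900390625, 61.50815963745117), 23.56517791748047) 0.055119174096052576
233 318 179 261
```

The wrist view agrees: centre (378.6, 238.2), heading 23.6°, 60 side along the opening. Next I descend and grip.

```bash
python3 -m handwheel '[{"dx":0.03,"dy":0,"dz":0,"rx":0,"ry":0,"rz":0,"fingers":-1},{"dx":0.03,"dy":-0.001,"dz":0,"rx":0,"ry":0,"rz":0,"fingers":-1},{"dx":0.03,"dy":0,"dz":0,"rx":0,"ry":0,"rz":0,"fingers":-1},{"dx":0.015,"dy":0,"dz":0,"rx":0,"ry":0,"rz":0,"fingers":-1},{"dx":0,"dy":0,"dz":0,"rx":0,"ry":0,"rz":0,"fingers":-1},{"dx":0,"dy":0,"dz":0,"rx":0,"ry":0,"rz":0,"fingers":1},{"dx":0,"dy":0,"dz":0,"rx":0,"ry":0,"rz":0,"fingers":1},{"dx":0,"dy":0,"dz":0,"rx":0,"ry":0,"rz":0,"fingers":1},{"dx":0,"dy":0,"dz":0,"rx":0,"ry":0,"rz":0,"fingers":1},{"dx":0,"dy":0,"dz":0,"rx":0,"ry":0,"rz":0,"fingers":1}]' 50
python3 -m handwheel '[{"dx":-0.03,"dy":0,"dz":0,"rx":0,"ry":0,"rz":0,"fingers":1},{"dx":-0.04,"dy":0,"dz":0,"rx":0,"ry":0,"rz":0,"fingers":1},{"dx":-0.05,"dy":0,"dz":0,"rx":0,"ry":0,"rz":0,"fingers":1},{"dx":0,"dy":0,"dz":0,"rx":0,"ry":0,"rz":0,"fingers":1}]'
python3 -c "
from h import *
plan([.6177,-.100,.17],0.2,11)"
```

```text
time: 3.45
eef_pos: [0.3799, 0.2387, 0.0498]
tcp_rot: [-0.143, 0.692, 0.144, 0.693]
contact_force: [-1.6, 0.4, 7.6]
opening: 0.693
time: 3.95
eef_pos: [0.3815, 0.2391, 0.1722]
tcp_rot: [-0.143, 0.689, 0.144, 0.696]
contact_force: [1.2, 0.3, -5.2]
opening: 0.69
from [0.3815 0.2391 0.1722] yaw 23.4 tilt [-1.    -0.001  0.01 ]
{"dx":0.0003,"dy":-0.0368,"dz":0.0074,"rx":0.037,"ry":0,"rz":0,"fingers":F},{"dx":0.0003,"dy":-0.0365,"dz":0.0088,"rx":0.037,"ry":0,"rz":0,"fingers":F},{"dx":0.0003,"dy":-0.0362,"dz":0.0101,"rx":0.037,"ry":0,"rz":0,"fingers":F},{"dx":0.0003,"dy":-0.0358,"dz":0.0115,"rx":0.037,"ry":0,"rz":0,"fingers":F},{"dx":0.0004,"dy":-0.0353,"dz":0.0128,"rx":0.037,"ry":0,"rz":0,"fingers":F},{"dx":0.0004,"dy":-0.0348,"dz":0.0141,"rx":0.037,"ry":0,"rz":0,"fingers":F},{"dx":0.0004,"dy":-0.0343,"dz":0.0153,"rx":0.037,"ry":0,"rz":0,"fingers":F},{"dx":0.0004,"dy":-0.0337,"dz":0.0166,"rx":0.037,"ry":0,"rz":0,"fingers":F},{"dx":0.0004,"dy":-0.0331,"dz":0.0178,"rx":0.037,"ry":0,"rz":0,"fingers":F},{"dx":0.0004,"dy":-0.0324,"dz":0.0190,"rx":0.037,"ry":0,"rz":0,"fingers":F},{"dx":0.0004,"dy":-0.0317,"dz":0.0202,"rx":0.037,"ry":0,"rz":0,"fingers":F},
```

```bash
python3 -m handwheel '[{"dx":0,"dy":-0.0368,"dz":0.0074,"rx":0.037,"ry":0,"rz":0,"fingers":1},{"dx":0,"dy":-0.0365,"dz":0.0088,"rx":0.037,"ry":0,"rz":0,"fingers":1},{"dx":0,"dy":-0.0362,"dz":0.01,"rx":0.037,"ry":0,"rz":0,"fingers":1},{"dx":0,"dy":-0.0358,"dz":0.0115,"rx":0.037,"ry":0,"rz":0,"fingers":1},{"dx":0,"dy":-0.0353,"dz":0.0128,"rx":0.037,"ry":0,"rz":0,"fingers":1},{"dx":0,"dy":-0.0348,"dz":0.014,"rx":0.037,"ry":0,"rz":0,"fingers":1},{"dx":0,"dy":-0.0343,"dz":0.0153,"rx":0.037,"ry":0,"rz":0,"fingers":1},{"dx":0,"dy":-0.0337,"dz":0.0166,"rx":0.037,"ry":0,"rz":0,"fingers":1},{"dx":0,"dy":-0.0331,"dz":0.0178,"rx":0.037,"ry":0,"rz":0,"fingers":1},{"dx":0,"dy":-0.0324,"dz":0.019,"rx":0.037,"ry":0,"rz":0,"fingers":1},{"dx":0,"dy":-0.0317,"dz":0.02,"rx":0.037,"ry":0,"rz":0,"fingers":1},{"dx":0,"dy":0,"dz":0,"rx":0,"ry":0,"rz":0,"fingers":1}]'
python3 - <<'E'
from h import *
s=get_state(); p=read_camera('wrist'); W=cloud(p,s); np.save('w3.npy',W); save(p['img'],'w3.png')
plan([.6177,-.100,.17],0.2,2)
E
```

```text
time: 5.45
eef_pos: [0.6141, -0.1031, 0.1648]
tcp_rot: [0.001, 0.708, -0.0, 0.706]
contact_force: [-0.6, 0.6, -5.3]
opening: 0.694
from [ 0.6132 -0.1017  0.1647] yaw 0.0 tilt [-1.     0.002 -0.005]
{"dx":-0.0027,"dy":0.0008,"dz":0.0022,"rx":-0.002,"ry":0,"rz":0,"fingers":F},{"dx":-0.0027,"dy":0.0008,"dz":0.0022,"rx":-0.002,"ry":0,"rz":0,"fingers":F},
```

View pics/w3.png

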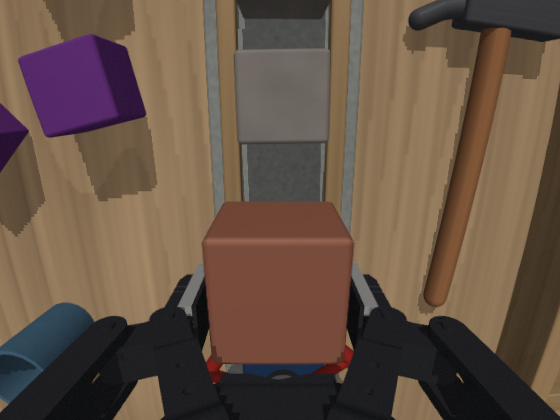

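The wrist view shows the red sett held level at (280,280), with the channel and the nearest grey sett (283,95) ahead and the rails running nearly straight up the picture. I'll measure the held sett against the channel.

```bash
python3 - <<'E'
from h import *
W=np.load('w3.npy'); a=cv2.cvtColor(cv2.imread('pics/w3.png'),cv2.COLOR_BGR2RGB).astype(int)
x,y,z=W[...,0],W[...,1],W[...,2]
rail=(z>.024)&(z<.033)&(a[...,0]>a[...,2]+25)&(abs(x-.618)<.06)&(y<.14)
for y0 in np.arange(-.12,.14,.03):
    m=rail&(y>y0)&(y<y0+.03); l=x[m&(x<.618)]; r=x[m&(x>.618)]
    if len(l)>20 and len(r)>20: print(round(y0+.015,3),np.percentile(l,[2,98]).round(4),np.percentile(r,[2,98]).round(4))
m=(z>.06)&(z<.08)&(abs(x-.618)<.04)&(y>-.06)&(y<.04); print('s3',cv2.minAreaRect((W[m][:,:2]*1000).astype(np.float32)))
u,v=np.meshgrid(np.arange(560),np.arange(420))
m=(a[...,0]>1.5*a[...,1])&(u>200)&(u<355)&(v>190)&(v<365)&(z>.1)
t=m&(z>np.nanpercentile(z[m],97)-.006); print('z',np.nanpercentile(z[m],[2,50,98]))
print('top',t.sum(),cv2.minAreaRect((W[t][:,:2]*1000).astype(np.float32)))
print('all',cv2.minAreaRect((W[m][:,:2]*1000).astype(np.float32)))
E
```

```text
-0.105 [0.5717 0.5847] [0.6529 0.6662]
-0.075 [0.5713 0.5847] [0.6529 0.6661]
-0.045 [0.5712 0.5839] [0.6532 0.6658]
-0.015 [0.5712 0.5825] [0.6535 0.6659]
0.015 [0.571  0.5845] [0.6529 0.6659]
0.045 [0.5711 0.5843] [0.6523 0.6658]
s3 ((617.7164916992188, -4.016426086425781), (60.624755859375, 86.93142700195312), 0.375385046005249)
z [0.12644127 0.16990514 0.17119546]
top 17865 ((615.1060180664062, -102.92341613769531), (62.243709564208984, 60.100040435791016), 89.84814453125)
all ((615.1104736328125, -102.83834838867188), (62.409908294677734, 60.10005569458008), 89.83924865722656)
```

Sett centre is (615.1, -102.9) and the channel's middle line is x ≈ 618.5. I shift +3.5 mm in x and +2 mm in y, then go down 96 mm.

```bash
python3 -m handwheel '[{"dx":0.01,"dy":0.002,"dz":0.0035,"rx":0,"ry":0,"rz":0,"fingers":1},{"dx":0.02,"dy":0,"dz":0,"rx":0,"ry":0,"rz":0,"fingers":1},{"dx":0.02,"dy":0,"dz":0,"rx":0,"ry":0,"rz":0,"fingers":1},{"dx":0.015,"dy":0,"dz":0,"rx":0,"ry":0,"rz":0,"fingers":1},{"dx":0,"dy":0,"dz":0,"rx":0,"ry":0,"rz":0,"fingers":1},{"dx":0,"dy":0,"dz":0,"rx":0,"ry":0,"rz":0,"fingers":1}]'
python3 -m handwheel '[{"dx":0.01,"dy":0,"dz":0,"rx":0,"ry":0,"rz":0,"fingers":1},{"dx":0.01,"dy":0,"dz":0,"rx":0,"ry":0,"rz":0,"fingers":1},{"dx":0.007,"dy":0,"dz":0,"rx":0,"ry":0,"rz":0,"fingers":1},{"dx":0.004,"dy":0,"dz":0,"rx":0,"ry":0,"rz":0,"fingers":1},{"dx":0,"dy":0,"dz":0,"rx":0,"ry":0,"rz":0,"fingers":1},{"dx":0,"dy":0,"dz":0,"rx":0,"ry":0,"rz":0,"fingers":1}]'
```

```text
time: 6.25
eef_pos: [0.6185, -0.0992, 0.1038]
tcp_rot: [-0.001, 0.707, 0.001, 0.707]
contact_force: [0.9, -0.5, -3.8]
opening: 0.692
time: 7.0
eef_pos: [0.6183, -0.0992, 0.0727]
tcp_rot: [-0.001, 0.707, 0.001, 0.707]
contact_force: [-0.5, -0.4, -5.2]
opening: 0.689
```

```bash
python3 -m handwheel '[{"dx":0.004,"dy":0,"dz":-0.0015,"rx":0,"ry":0,"rz":0,"fingers":1},{"dx":0.004,"dy":0,"dz":0,"rx":0,"ry":0,"rz":0,"fingers":1},{"dx":0.001,"dy":0,"dz":0,"rx":0,"ry":0,"rz":0,"fingers":1},{"dx":0,"dy":0,"dz":0,"rx":0,"ry":0,"rz":0,"fingers":1}]'
```

```text
time: 7.5
eef_pos: [0.6168, -0.0991, 0.0648]
tcp_rot: [-0.001, 0.707, 0.001, 0.707]
contact_force: [-5.1, 1.0, 5.4]
opening: 0.692
```

Height says it is on the floor. Release, lift, then look.

```bash
python3 -m handwheel '[{"dx":0,"dy":0,"dz":0,"rx":0,"ry":0,"rz":0,"fingers":-1},{"dx":0,"dy":0,"dz":0,"rx":0,"ry":0,"rz":0,"fingers":-1},{"dx":0,"dy":0,"dz":0,"rx":0,"ry":0,"rz":0,"fingers":-1},{"dx":-0.02,"dy":0,"dz":0,"rx":0,"ry":0,"rz":0,"fingers":-1},{"dx":-0.04,"dy":0,"dz":0,"rx":0,"ry":0,"rz":0,"fingers":-1},{"dx":-0.04,"dy":0,"dz":0,"rx":0,"ry":0,"rz":0,"fingers":-1},{"dx":-0.04,"dy":-0.05,"dz":0,"rx":0,"ry":0,"rz":0,"fingers":-1},{"dx":0,"dy":-0.06,"dz":0,"rx":0,"ry":0,"rz":0,"fingers":-1},{"dx":0,"dy":-0.06,"dz":0,"rx":0,"ry":0,"rz":0,"fingers":-1},{"dx":0,"dy":-0.04,"dz":0.01,"rx":0,"ry":0,"rz":0,"fingers":0},{"dx":0,"dy":0,"dz":0,"rx":0,"ry":0,"rz":0,"fingers":0},{"dx":0,"dy":0,"dz":0,"rx":0,"ry":0,"rz":0,"fingers":0}]'
python3 - <<'E'
from h import *
s=get_state(); p=read_camera('wrist'); W=cloud(p,s); np.save('w4.npy',W); save(p['img'],'w4.png')
a=p['img'].astype(int); x,y,z=W[...,0],W[...,1],W[...,2]
dark=a.max(-1)<70
m=dark&(z>.125)&(z<.145)&(np.hypot(x-.626,y+.3075)<.03); print('crank',m.sum(),cv2.minEnclosingCircle((W[m][:,:2]*1000).astype(np.float32)) if m.sum() else '')
m=(a[...,0]>2*a[...,1])&(z>.078)&(z<.095); q=W[m][:,:2]*1000; print('wheel',m.sum(),cv2.minEnclosingCircle(q.astype(np.float32)))
t=read_camera('top'); V=cloud(t); np.save('top2.npy',V); b=t['img'].astype(int); x,y,z=V[...,0],V[...,1],V[...,2]
m=(b[...,0]>1.35*b[...,1])&(z>.06)&(z<.078)&(abs(y+.1)<.06)&(abs(x-.618)<.05); print('sett',m.sum(),cv2.minAreaRect((V[m][:,:2]*1000).astype(np.float32)),np.percentile(z[m],[5,95]))
plan([.626,-.3075,.19],None,1)
E
```

```text
time: 9.0
eef_pos: [0.627, -0.3074, 0.2032]
tcp_rot: [-0.001, 0.707, 0.001, 0.707]
contact_force: [-1.0, 0.5, -0.8]
opening: 0.502
crank 1241 ((627.4612426757812, -309.84600830078125), 11.89230728149414)
wheel 12260 ((709.0560302734375, -350.7978515625), 205.25765991210938)
sett 525 ((616.4696044921875, -98.7379379272461), (58.59314727783203, 58.44033432006836), 1.227832317352295) [0.06568289 0.07304191]
from [ 0.627  -0.3064  0.2029] yaw 0.2 tilt [-1.  0.  0.]
{"dx":0.0129,"dy":-0.0011,"dz":-0.0010,"rx":-0.000,"ry":0,"rz":0,"fingers":F},
```

View pics/w4.png

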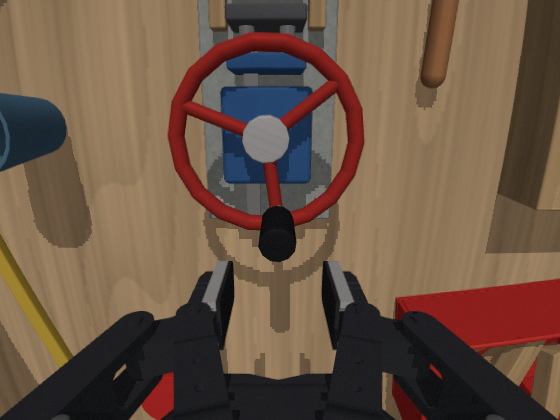

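Crop: crank grip top at (278,235), wheel hub (266,138), sett seated (top z ≈ 70, x 616.5, y -98.7). Fit the wheel's centre and descend onto the crank.

```bash
python3 - <<'E'
from h import *
W=np.load('w4.npy'); a=cv2.cvtColor(cv2.imread('pics/w4.png'),cv2.COLOR_BGR2RGB).astype(int)
x,y,z=W[...,0],W[...,1],W[...,2]
m=(a[...,0]>2*a[...,1])&(z>.076)&(z<.095)&(np.hypot(x-.618,y+.25)<.09); q=(W[m][:,:2]*1000)
c,r=cv2.minEnclosingCircle(q.astype(np.float32)); print(c,r)
k=np.array([627.46,-309.85])-c; print(np.hypot(*k),np.degrees(np.arctan2(k[1],k[0])))
E
python3 -m handwheel '[{"dx":0.025,"dy":-0.003,"dz":0.0005,"rx":0,"ry":0,"rz":0,"fingers":0},{"dx":0.03,"dy":0,"dz":0,"rx":0,"ry":0,"rz":0,"fingers":0},{"dx":0.02,"dy":0,"dz":0,"rx":0,"ry":0,"rz":0,"fingers":0},{"dx":0.007,"dy":0,"dz":0,"rx":0,"ry":0,"rz":0,"fingers":0},{"dx":0,"dy":0,"dz":0,"rx":0,"ry":0,"rz":0,"fingers":0},{"dx":0,"dy":0,"dz":0,"rx":0,"ry":0,"rz":0,"fingers":1},{"dx":0,"dy":0,"dz":0,"rx":0,"ry":0,"rz":0,"fingers":1},{"dx":0,"dy":0,"dz":0,"rx":0,"ry":0,"rz":0,"fingers":1},{"dx":0,"dy":0,"dz":0,"rx":0,"ry":0,"rz":0,"fingers":1}]' 60
```

```text
(618.86865234375, -250.7339324951172) 71.39613342285156
59.737096445947365 -81.73108629929185
time: 10.22
eef_pos: [0.6279, -0.3113, 0.1222]
tcp_rot: [-0.001, 0.707, 0.0, 0.708]
contact_force: [-3.0, 1.0, 6.0]
opening: 0.269
```

```bash
python3 - <<'E'
import numpy as np
ph=np.radians(-81.7)-0.2*np.arange(49)
p=np.c_[np.cos(ph),np.sin(ph)]*60
d=np.diff(p,axis=0)
for k in range(0,48,12): print(k,' '.join('(%.1f,%.1f)'%(b,a) for a,b in d[k:k+12]))  # (dy,dz) mm
E
```

```text
0 (-0.5,-12.0) (1.9,-11.8) (4.2,-11.2) (6.3,-10.2) (8.2,-8.7) (9.8,-6.9) (11.0,-4.8) (11.7,-2.6) (12.0,-0.2) (11.8,2.2) (11.1,4.5) (10.0,6.6)
12 (8.5,8.5) (6.6,10.0) (4.5,11.1) (2.2,11.8) (-0.2,12.0) (-2.5,11.7) (-4.8,11.0) (-6.9,9.8) (-8.7,8.2) (-10.2,6.3) (-11.2,4.2) (-11.8,1.9)
24 (-12.0,-0.5) (-11.6,-2.9) (-10.8,-5.1) (-9.6,-7.2) (-8.0,-8.9) (-6.0,-10.3) (-3.9,-11.3) (-1.5,-11.9) (0.9,-11.9) (3.2,-11.5) (5.4,-10.7) (7.5,-9.4)
36 (9.2,-7.7) (10.5,-5.7) (11.4,-3.5) (11.9,-1.2) (11.9,1.2) (11.4,3.6) (10.5,5.8) (9.2,7.7) (7.4,9.4) (5.4,10.7) (3.2,11.5) (0.8,12.0)
```

```bash
python3 -m handwheel '[{"dx":-0.001,"dy":-0.0005,"dz":-0.012,"rx":0,"ry":0,"rz":0,"fingers":1},{"dx":0,"dy":0.0019,"dz":-0.0118,"rx":0,"ry":0,"rz":0,"fingers":1},{"dx":0,"dy":0.0042,"dz":-0.0112,"rx":0,"ry":0,"rz":0,"fingers":1},{"dx":0,"dy":0.0063,"dz":-0.0102,"rx":0,"ry":0,"rz":0,"fingers":1},{"dx":0,"dy":0.0082,"dz":-0.0087,"rx":0,"ry":0,"rz":0,"fingers":1},{"dx":0,"dy":0.0098,"dz":-0.0069,"rx":0,"ry":0,"rz":0,"fingers":1}]'
```

```text
time: 10.98
eef_pos: [0.5672, -0.2834, 0.1223]
tcp_rot: [-0.003, 0.706, -0.002, 0.709]
contact_force: [3.2, -5.3, -0.5]
opening: 0.267
```

Resistance is 6.2 N tangentially and about 0 radially, so it is turning freely. I'll continue.

```bash
python3 -m handwheel '[{"dx":0,"dy":0.011,"dz":-0.0048,"rx":0,"ry":0,"rz":0,"fingers":1},{"dx":0,"dy":0.0117,"dz":-0.0026,"rx":0,"ry":0,"rz":0,"fingers":1},{"dx":0,"dy":0.012,"dz":-0.0002,"rx":0,"ry":0,"rz":0,"fingers":1},{"dx":0,"dy":0.0118,"dz":0.0022,"rx":0,"ry":0,"rz":0,"fingers":1},{"dx":0,"dy":0.0111,"dz":0.0045,"rx":0,"ry":0,"rz":0,"fingers":1},{"dx":0,"dy":0.01,"dz":0.0066,"rx":0,"ry":0,"rz":0,"fingers":1},{"dx":0,"dy":0.0085,"dz":0.0085,"rx":0,"ry":0,"rz":0,"fingers":1},{"dx":0,"dy":0.0066,"dz":0.01,"rx":0,"ry":0,"rz":0,"fingers":1},{"dx":0,"dy":0.0045,"dz":0.0111,"rx":0,"ry":0,"rz":0,"fingers":1},{"dx":0,"dy":0.0022,"dz":0.0118,"rx":0,"ry":0,"rz":0,"fingers":1}]'
cat > f.py <<'E'
from h import *
s=get_state(); p=np.array(s['eef_pos'])[:2]*1000-[619.3,-251.9]; f=np.array(s['contact_force'])
ph=np.arctan2(p[1],p[0]); t=np.array([np.sin(ph),-np.cos(ph)]); r=np.array([np.cos(ph),np.sin(ph)])
print('phi %.1f r %.1f resist %.1f radial %.1f fz %.1f'%(np.degrees(ph),np.hypot(*p),-f[:2]@t,f[:2]@r,f[2]),f.round(1),'turned from start (mod 2pi) %.2f'%((np.radians(-81.7)-ph)%(2*np.pi)),'t',s['time'])
E
python3 f.py
```

```text
time: 12.22
eef_pos: [0.6126, -0.1922, 0.1222]
tcp_rot: [-0.001, 0.708, 0.0, 0.706]
contact_force: [-5.9, -2.3, 5.8]
opening: 0.264
phi 96.4 r 60.1 resist 6.1 radial -1.6 fz 5.8 [-5.9 -2.3  5.8] turned from start (mod 2pi) 3.17 t 12.225
```

```bash
python3 -m handwheel '[{"dx":0,"dy":-0.0002,"dz":0.012,"rx":0,"ry":0,"rz":0,"fingers":1},{"dx":0,"dy":-0.0025,"dz":0.0117,"rx":0,"ry":0,"rz":0,"fingers":1},{"dx":0,"dy":-0.0048,"dz":0.011,"rx":0,"ry":0,"rz":0,"fingers":1},{"dx":0,"dy":-0.0069,"dz":0.0098,"rx":0,"ry":0,"rz":0,"fingers":1},{"dx":0,"dy":-0.0087,"dz":0.0082,"rx":0,"ry":0,"rz":0,"fingers":1},{"dx":0,"dy":-0.0102,"dz":0.0063,"rx":0,"ry":0,"rz":0,"fingers":1},{"dx":0,"dy":-0.0112,"dz":0.0042,"rx":0,"ry":0,"rz":0,"fingers":1},{"dx":0,"dy":-0.0118,"dz":0.0019,"rx":0,"ry":0,"rz":0,"fingers":1}]'
python3 f.py
```

```text
time: 13.22
eef_pos: [0.6781, -0.2461, 0.1222]
tcp_rot: [0.001, 0.708, 0.002, 0.706]
contact_force: [-4.9, 6.5, 7.0]
opening: 0.265
phi 5.6 r 59.1 resist 6.9 radial -4.2 fz 7.0 [-4.9  6.5  7. ] turned from start (mod 2pi) 4.76 t 13.225
```

```bash
python3 -m handwheel '[{"dx":0,"dy":-0.012,"dz":-0.0005,"rx":0,"ry":0,"rz":0,"fingers":1},{"dx":0,"dy":-0.0116,"dz":-0.0029,"rx":0,"ry":0,"rz":0,"fingers":1},{"dx":0,"dy":-0.0108,"dz":-0.0051,"rx":0,"ry":0,"rz":0,"fingers":1},{"dx":0,"dy":-0.0096,"dz":-0.0072,"rx":0,"ry":0,"rz":0,"fingers":1}]'
python3 f.py; python3 - <<'E'
from h import *
t=read_camera('top'); V=cloud(t); z=V[...,2]; save(cv2.resize(t['img'][140:215,170:430],None,fx=3,fy=3,interpolation=2),'top3.png')
E
```

```text
time: 13.72
eef_pos: [0.6648, -0.2899, 0.1222]
tcp_rot: [0.001, 0.705, 0.002, 0.709]
contact_force: [4.6, 6.9, 2.0]
opening: 0.268
phi -39.9 r 59.3 resist 8.2 radial -0.9 fz 2.0 [4.6 6.9 2. ] turned from start (mod 2pi) 5.55 t 13.725
```

View pics/top3.png

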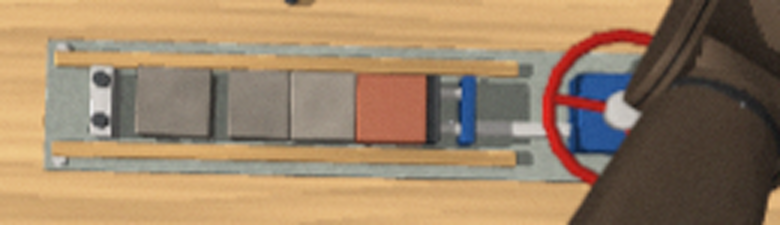

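The row shows the plate, red sett and two grey setts touching, with gaps of about 16 and 20 mm left, so roughly 2.5 rad to go. I'll wind 1.8 rad more and then take it slowly.

```bash
python3 -m handwheel '[{"dx":0,"dy":-0.008,"dz":-0.0089,"rx":0,"ry":0,"rz":0,"fingers":1},{"dx":0,"dy":-0.006,"dz":-0.0103,"rx":0,"ry":0,"rz":0,"fingers":1},{"dx":0,"dy":-0.0039,"dz":-0.0113,"rx":0,"ry":0,"rz":0,"fingers":1},{"dx":0,"dy":-0.0015,"dz":-0.0119,"rx":0,"ry":0,"rz":0,"fingers":1},{"dx":0,"dy":0.0009,"dz":-0.0119,"rx":0,"ry":0,"rz":0,"fingers":1}]'; python3 f.py
```

```text
time: 14.4
eef_pos: [0.611, -0.3115, 0.1223]
tcp_rot: [-0.002, 0.704, -0.001, 0.71]
contact_force: [6.7, -1.5, -0.9]
opening: 0.267
phi -97.9 r 60.2 resist 6.8 radial 0.5 fz -0.9 [ 6.7 -1.5 -0.9] turned from start (mod 2pi) 0.28 t 14.4
```

```bash
python3 -m handwheel '[{"dx":0,"dy":0.0032,"dz":-0.0115,"rx":0,"ry":0,"rz":0,"fingers":1},{"dx":0,"dy":0.0054,"dz":-0.0107,"rx":0,"ry":0,"rz":0,"fingers":1},{"dx":0,"dy":0.0075,"dz":-0.0094,"rx":0,"ry":0,"rz":0,"fingers":1}]'; python3 f.py
```

```text
time: 14.78
eef_pos: [0.5787, -0.2971, 0.1223]
tcp_rot: [-0.003, 0.705, -0.002, 0.71]
contact_force: [4.8, -5.8, -2.3]
opening: 0.269
phi -132.0 r 60.7 resist 7.5 radial 1.1 fz -2.3 [ 4.8 -5.8 -2.3] turned from start (mod 2pi) 0.88 t 14.775
```

```bash
python3 -m handwheel '[{"dx":0,"dy":0.0046,"dz":-0.0038,"rx":0,"ry":0,"rz":0,"fingers":1},{"dx":0,"dy":0.0046,"dz":-0.0038,"rx":0,"ry":0,"rz":0,"fingers":1}]'; python3 f.py
python3 - <<'E'
from h import *
t=read_camera('top'); save(cv2.resize(t['img'][140:215,170:430],None,fx=3,fy=3,interpolation=2),'top4.png')
E
```

```text
time: 15.02
eef_pos: [0.5706, -0.2883, 0.1222]
tcp_rot: [-0.004, 0.705, -0.002, 0.709]
contact_force: [3.0, -7.2, -1.1]
opening: 0.268
phi -143.2 r 60.8 resist 7.6 radial 1.9 fz -1.1 [ 3.  -7.2 -1.1] turned from start (mod 2pi) 1.07 t 15.025
```

View pics/top4.png

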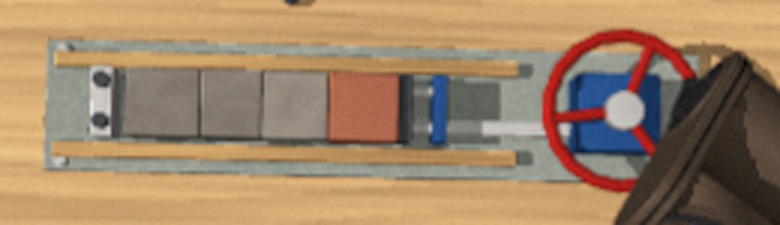

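All four are touching each other, with about 8 mm (~0.5 rad) left to the stop. The force while pushing is about 7.6 N. I'll take small steps.

```bash
python3 -m handwheel '[{"dx":0,"dy":0.0053,"dz":-0.003,"rx":0,"ry":0,"rz":0,"fingers":1},{"dx":0,"dy":0.0053,"dz":-0.0026,"rx":0,"ry":0,"rz":0,"fingers":1}]'; python3 f.py
```

```text
time: 15.32
eef_pos: [0.5644, -0.2781, 0.1222]
tcp_rot: [-0.004, 0.706, -0.002, 0.708]
contact_force: [0.0, -8.3, 0.3]
opening: 0.27
phi -154.5 r 60.8 resist 7.5 radial 3.6 fz 0.3 [ 0.  -8.3  0.3] turned from start (mod 2pi) 1.27 t 15.325
```

```bash
python3 -m handwheel '[{"dx":0,"dy":0.0057,"dz":-0.002,"rx":0,"ry":0,"rz":0,"fingers":1}]'; python3 f.py;  python3 -m handwheel '[{"dx":0,"dy":0.0057,"dz":-0.0015,"rx":0,"ry":0,"rz":0,"fingers":1}]'; python3 f.py
```

```text
time: 15.45
eef_pos: [0.562, -0.2725, 0.1223]
tcp_rot: [-0.004, 0.706, -0.002, 0.708]
contact_force: [-1.6, -7.8, 0.3]
opening: 0.269
phi -160.2 r 60.9 resist 6.8 radial 4.1 fz 0.3 [-1.6 -7.8  0.3] turned from start (mod 2pi) 1.37 t 15.45
time: 15.58
eef_pos: [0.5603, -0.2668, 0.1222]
tcp_rot: [-0.004, 0.707, -0.002, 0.708]
contact_force: [-2.4, -9.5, 0.8]
opening: 0.266
phi -165.9 r 60.9 resist 8.6 radial 4.6 fz 0.8 [-2.4 -9.5  0.8] turned from start (mod 2pi) 1.47 t 15.575
```

```bash
python3 -m handwheel '[{"dx":0,"dy":0.0059,"dz":-0.0014,"rx":0,"ry":0,"rz":0,"fingers":1}]'; python3 f.py;  python3 -m handwheel '[{"dx":0,"dy":0.003,"dz":-0.0002,"rx":0,"ry":0,"rz":0,"fingers":1}]'; python3 f.py; python3 -m handwheel '[{"dx":0,"dy":0,"dz":0,"rx":0,"ry":0,"rz":0,"fingers":1}]'; python3 f.py
```

```text
time: 15.7
eef_pos: [0.559, -0.2607, 0.1222]
tcp_rot: [-0.004, 0.706, -0.002, 0.708]
contact_force: [-0.5, -7.5, 0.5]
opening: 0.267
phi -171.7 r 61.0 resist 7.3 radial 1.6 fz 0.5 [-0.5 -7.5  0.5] turned from start (mod 2pi) 1.57 t 15.7
time: 15.82
eef_pos: [0.5586, -0.2574, 0.1222]
tcp_rot: [-0.004, 0.707, -0.002, 0.707]
contact_force: [-2.4, -7.3, 0.7]
opening: 0.267
phi -174.8 r 60.9 resist 7.0 radial 3.0 fz 0.7 [-2.4 -7.3  0.7] turned from start (mod 2pi) 1.62 t 15.825
time: 15.95
eef_pos: [0.5586, -0.2571, 0.1222]
tcp_rot: [-0.003, 0.707, -0.001, 0.707]
contact_force: [-2.2, -6.5, 1.2]
opening: 0.268
phi -175.1 r 60.9 resist 6.3 radial 2.7 fz 1.2 [-2.2 -6.5  1.2] turned from start (mod 2pi) 1.63 t 15.95
```

```bash
python3 -m handwheel '[{"dx":0,"dy":0.006,"dz":0,"rx":0,"ry":0,"rz":0,"fingers":1}]'; python3 f.py;  python3 -m handwheel '[{"dx":0,"dy":0.006,"dz":0.0004,"rx":0,"ry":0,"rz":0,"fingers":1}]'; python3 f.py; python3 -m handwheel '[{"dx":0,"dy":0.006,"dz":0.001,"rx":0,"ry":0,"rz":0,"fingers":1}]'; python3 f.py
```

```text
time: 16.08
eef_pos: [0.5584, -0.2518, 0.1222]
tcp_rot: [-0.004, 0.707, -0.002, 0.707]
contact_force: [-4.3, -7.1, 1.3]
opening: 0.262
phi 180.0 r 60.9 resist 7.1 radial 4.3 fz 1.3 [-4.3 -7.1  1.3] turned from start (mod 2pi) 1.72 t 16.075
time: 16.2
eef_pos: [0.5587, -0.2455, 0.1222]
tcp_rot: [-0.003, 0.707, -0.002, 0.707]
contact_force: [-2.3, -7.7, 1.5]
opening: 0.269
phi 174.0 r 60.9 resist 7.9 radial 1.5 fz 1.5 [-2.3 -7.7  1.5] turned from start (mod 2pi) 1.82 t 16.2
time: 16.32
eef_pos: [0.5596, -0.2396, 0.1222]
tcp_rot: [-0.004, 0.707, -0.002, 0.707]
contact_force: [-2.5, -8.5, 1.3]
opening: 0.265
phi 168.3 r 60.9 resist 8.9 radial 0.7 fz 1.3 [-2.5 -8.5  1.3] turned from start (mod 2pi) 1.92 t 16.325
```

Force is climbing (7.1, 7.9, 8.9), so the row is closing. Small steps to about 11.5 N.

```bash
python3 -m handwheel '[{"dx":0,"dy":0.0058,"dz":0.0015,"rx":0,"ry":0,"rz":0,"fingers":1}]'; python3 f.py;  python3 -m handwheel '[{"dx":0,"dy":0.0056,"dz":0.002,"rx":0,"ry":0,"rz":0,"fingers":1}]'; python3 f.py
python3 - <<'E'
from h import *
t=read_camera('top'); save(cv2.resize(t['img'][140:215,170:430],None,fx=3,fy=3,interpolation=2),'top5.png')
E
```

```text
time: 16.45
eef_pos: [0.5611, -0.2339, 0.1222]
tcp_rot: [-0.004, 0.707, -0.002, 0.707]
contact_force: [-3.9, -9.0, 1.5]
opening: 0.262
phi 162.8 r 60.9 resist 9.8 radial 1.1 fz 1.5 [-3.9 -9.   1.5] turned from start (mod 2pi) 2.02 t 16.45
time: 16.58
eef_pos: [0.563, -0.2286, 0.1222]
tcp_rot: [-0.004, 0.707, -0.002, 0.707]
contact_force: [-4.8, -10.6, 1.7]
opening: 0.268
phi 157.5 r 60.9 resist 11.6 radial 0.4 fz 1.7 [ -4.8 -10.6   1.7] turned from start (mod 2pi) 2.11 t 16.575
```

View pics/top5.png

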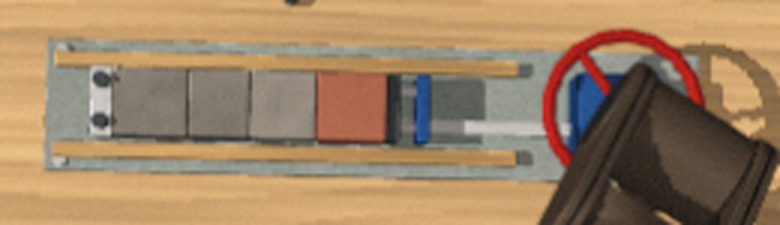

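The row is closed against the stop, with resistance about 4 N above pushing. Hold one reading, then release, rise and check.

```bash
python3 -m handwheel '[{"dx":0,"dy":0,"dz":0,"rx":0,"ry":0,"rz":0,"fingers":1},{"dx":0,"dy":0,"dz":0,"rx":0,"ry":0,"rz":0,"fingers":1}]'; python3 f.py
```

```text
time: 16.88
eef_pos: [0.5633, -0.228, 0.1222]
tcp_rot: [-0.003, 0.707, -0.001, 0.707]
contact_force: [-2.6, -6.6, 1.9]
opening: 0.263
phi 156.9 r 60.9 resist 7.0 radial -0.2 fz 1.9 [-2.6 -6.6  1.9] turned from start (mod 2pi) 2.12 t 16.875
```

```bash
python3 -m handwheel '[{"dx":0,"dy":0,"dz":0,"rx":0,"ry":0,"rz":0,"fingers":0},{"dx":0,"dy":0,"dz":0,"rx":0,"ry":0,"rz":0,"fingers":0},{"dx":0,"dy":0,"dz":0,"rx":0,"ry":0,"rz":0,"fingers":0},{"dx":-0.02,"dy":0,"dz":0,"rx":0,"ry":0,"rz":0,"fingers":0},{"dx":-0.04,"dy":0,"dz":0,"rx":0,"ry":0,"rz":0,"fingers":0},{"dx":-0.05,"dy":0,"dz":0,"rx":0,"ry":0,"rz":0,"fingers":0},{"dx":-0.02,"dy":-0.04,"dz":-0.05,"rx":0,"ry":0,"rz":0,"fingers":0},{"dx":0,"dy":-0.05,"dz":-0.05,"rx":0,"ry":0,"rz":0,"fingers":0},{"dx":0,"dy":0,"dz":0,"rx":0,"ry":0,"rz":0,"fingers":0},{"dx":0,"dy":0,"dz":0,"rx":0,"ry":0,"rz":0,"fingers":0}]'
python3 - <<'E'
from h import *
t=read_camera('top'); V=cloud(t); a=t['img'].astype(int); x,y,z=V[...,0],V[...,1],V[...,2]
m=(a.max(-1)<70)&(z>.125)&(z<.145)&(np.hypot(x-.6189,y+.2507)<.08); q=V[m][:,:2]*1000
if m.sum(): c=np.array(cv2.minAreaRect(q.astype(np.float32))[0]); print('crank',m.sum(),c,np.degrees(np.arctan2(c[1]+250.7,c[0]-618.9)))
save(cv2.resize(t['img'][130:300,150:430],None,fx=2.8,fy=2.8,interpolation=2),'top6.png')
E
```

```text
time: 18.12
eef_pos: [0.4733, -0.3066, 0.2512]
tcp_rot: [-0.001, 0.707, 0.0, 0.708]
contact_force: [0.8, -0.3, 0.2]
opening: 0.5
crank 67 [ 561.81896973 -228.43180847] 158.68847533980565
```

View pics/top6.png

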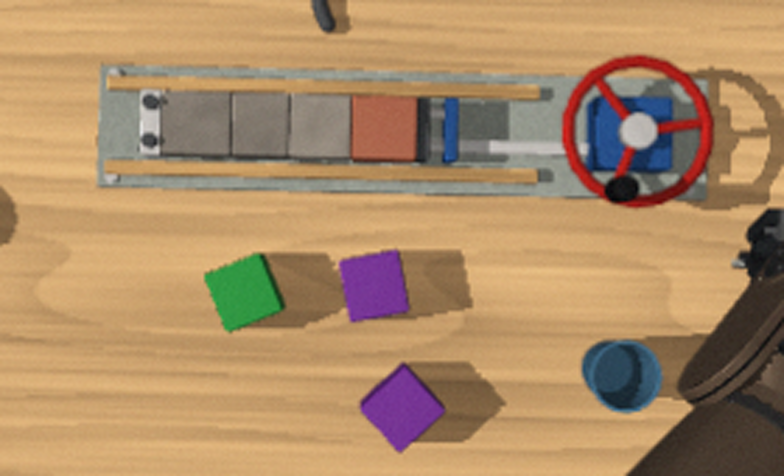

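The row stays closed and the crank stayed where I left it (about 158°). The mug and the look-alikes have not moved, and the arm is clear.

```bash
python3 -c "
from plant import *
print(sign_off())"
```

```text
the job is handed in; nothing more can be done
None
```

I put the reddish sett in the empty place in the channel and wound the wheel about 8.4 rad clockwise by the crank grip. I let go with the row clamped and handed the job in at about 18 s.

- **Stiffness:** The crank force rose from about 7.3 N while pushing the setts to 11.6 N at the last step. That is about 4 N above, inside the snug range of 3 to 5 N. It fits the roughly 0.44 rad wound after the force began to climb. Single readings scatter by about 1 N.
- **Standing reading:** With the wheel held still, the last reading was 7.0 N, against 6.3 N standing still before the row closed. That is a smaller rise than the moving readings show; I put the difference down to friction in the wheel.
- **After letting go:** The top view shows all four setts touching in one row against the end stop. The crank is at about 158°, within 2° of where I left it. The wrist force is about zero, and the mug and the look-alike blocks have not moved. I did not check the other bench items again at the end; the arm did not work near them.
- **Other note:** The first move was refused because its rows lacked some keys. Nothing moved, and I sent it again in full.

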